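# Crank the feed carriage up to grip a circuit board

### The arm

A 6-joint arm with a two-finger parallel gripper is mounted at the origin on a cart in front of the work surface, level with it; the furniture and walls round the work are solid. World frame = base frame: x ahead of the robot, y to its left, z up, the work surface at z = 0. Lengths are in m, angles in rad, forces in N, time in s.
With the tool pointing down it reaches from about 0.375 to 0.975 m from the base axis. Payload 3.8 kg.
Tool frame: the origin (TCP) lies midway between the tips of the shut fingers; the grasp point (between the pads) lies 19 mm behind it; z points along the fingers, y is the line along which they close (so a half turn about z gives the same grasp; the last joint's range is limited). The gripper opens to 85 mm and grips with 20 to 120 N. Pads are 22 mm wide; open, the fingers measure 114 mm over their backs; the gripper's body (76 mm by 85 mm) begins 54 mm behind the grasp point. The pads swing forward as they close: fully open they stand 13 mm farther back than shut.
Start: joints at [1.186, 0.264, 1.604, -0, 1.274, -0.037], TCP at [0.23, 0.635, 0.231] pointing down, gripper open.
Joint ranges: [-2.63, 2.63], [-0.94, 2.18], [0.31, 2.57], [-1.31, 4.45], [0, 2.66], [-2.55, 2.55]. Speed limits (rad/s): [2.57, 2.57, 3.14, 3.14, 3.14, 3.14].

### API

Orientations are given as a rotation vector (axis times angle).
In Python, from workcell import bot, cams gives the robot as it stands.
- The arm moves only by the tool play_rows, never from a script. Its argument "rows" is a list of rows, each a list of 2 entries, a list of its own where there are three numbers: the shift along the tool's x, y, z scaled (see below), then the turn, a rotation vector about the tool's x, y, z scaled (see below). A call has 1 to 20 rows; each row is the pose to reach, as a shift and turn from the pose commanded when the call began, along the tool's axes at that moment; what a row does not reach only later rows make up. The controller multiplies each number of a shift by 250 mm and each number of a turn by 45 degrees. A row lasts 1/12 s, in which the tool goes at most 41.7 mm and 7.16 degrees, less where a joint would pass 70% of its speed; a pose out of reach is approached as far as the arm can. A call with a number of a shift or a turn outside -1 to 1 is refused whole. A call with a gripper value outside its range is refused whole. "claw" is the opening, from -1 (shut) to 1 (fully open), set as the call begins (left out, the last holds). The fingers move at their own pace and stop on an object; "newtons" is the grip in N (left out, the last holds). Time passes only in rows, so rows that repeat a pose let the fingers close. It gives the time, the measured TCP pose, the force, the opening and the grip force at its end, in the units of the state.
- bot.read_state(): the state, without advancing time (a new reading comes with each control period).
- cams.read_camera(name): name is "scene" or "top" or "wrist"; returns a dict with "image" (480x640x3 uint8, red, green, blue), "K" (3x3 intrinsics, pixels), "T" (4x4, takes a point from camera to world coordinates); the wrist camera has in their place "mount" (4x4, takes a point from camera to tool coordinates, whose origin is the TCP and whose axes are the flange's). Camera axes: x right, y down, z forward; pixel columns grow to the right and rows downward; lengths in m; the calibration is good to about 2 mm. A picture is of the moment at which its call begins: read the wrist's pose just before it. There is no depth.
- bot.finish_job(): hands the job in; it is judged then, once.
The state is a dict: "time": time; "q": joint angles; "joint_vel": joint speeds; "joint_torque": joint torques, N m; "tool_pos": TCP position; "tcp_rot": TCP orientation; "wrist_force": force on the tool from outside, world axes, zero at the start; "torque": the same for the moment, N m; "width": opening from 0.0 (shut) to 1.0 (fully open); "grip_force": force on a finger pad.
Only numpy, scipy, OpenCV 4.12 (cv2) and the standard library are available. Lean on these libraries where they do the work, as an engineer would, in place of code of your own. Each camera call takes 0.05 s, during which the arm holds its last target. There are 200 camera calls.

### The job

Grip the small green circuit board in the bench fixture: first swing the red crank handle up out of the hand wheel, then crank the wheel clockwise by that handle, so that the carriage, wheel and all, travels to the board and presses it against the grey stop. Feel for the right grip, about 10 N at the spring pad (4 to 16 N will do, and never more than 22 N on the board). Then fold the handle down flat on the wheel again, leaving the board gripped and the other things on the bench alone.

Things in the scene. Friction and masses are not known exactly. Their poses are not given: they have to be found in the camera images.
- fixture: Fixture fixed to the bench (left of it stands a board vise with a tall lever: pass high over it). Aluminium base plate 110 x 340 x 12 mm with two steel guide rods and a rack along its y axis. Origin: centre of the underside, on the mat. A grey stop, 48 mm tall, stands at its -y end with its inner face at y = -135 mm; beside it is a black bed, 22 mm up, on which the board lies.
- carriage: Blue carriage, 92 x 66 mm, top 46 mm above the mat, sliding on the rods towards the fixture's -y as the wheel turns clockwise: 14 mm per radian, geared without play. Origin: under the wheel's axis at mat height; axes as the fixture's. It starts at y = +86 to +100 mm in the fixture's frame and can travel to y = -20 mm.
- pad_mount (a point): Point on the carriage's -y nose, 50 mm ahead of its origin, 31 mm above the mat, fixed to the carriage; a spring pad 46 mm wide (24 to 38 mm above the mat) stands out here. Its face is 36 to 48 mm ahead of this point, set differently each time and not reported: feel for the contact. Spring: 1 N per mm from 0 N at first touch, stroke 25 mm.
- wheel (a joint): Black hand wheel, 96 mm across, vertical axis, on the carriage; top face 60 mm above the mat. Radians, growing clockwise seen from above (feeds to the board); starts at 0 to 1. Turning takes a steady 0.23 N m (7 N at the crank grip), plus 0.014 N m per N at the pad; pushing the handle along the rail helps the carriage too. It stays where left and holds the pad's force.
- wheel_hub (a point): Centre of the hand wheel's top face, on its axis, 60 mm above the mat; travels with the carriage and turns with the wheel.
- fold_pin (a point): Pin on which the crank handle folds, 34 mm from the wheel's axis and 76 mm above the mat, between two steel cheeks reaching 81 mm up; its axis is horizontal and at right angles to the line from hub to pin. It turns with the wheel.
- handle (a joint): Fold of the crank handle: 0 folded, lying level across the wheel from the pin over the hub, its axis 16 mm above the wheel's face (8 mm of air below the grip); 1.57 swung fully out, upright against its stop. Friction of 0.06 N m keeps it where it is left, but it is not latched: it yields towards the hub when pushed that way.
- crank_grip: Red grip of the crank handle, a sleeve 16 mm thick, 48 mm long, from 12 to 60 mm from the pin along the handle, that spins freely on the handle's own axis. Origin: its end nearest the pin.
- grip_end (a point): Far end of the red grip, 60 mm from the pin.
- small_board: Small populated green circuit board, 62 x 82 x 17 mm, its long side along the fixture's y, lying on the bed within 4 mm of the stop. Origin: centre of its underside. The pad meets its edge, 23 to 25 mm above the mat.
- solder_spool: Solder spool, 56 x 50 x 84 mm, standing at the back left. Origin: centre of underside. To be left alone.
- needle_pliers: Blue-handled pliers, 166 x 50 x 10 mm, lying behind the fixture. Origin: centre of underside. To be left alone.
- driver_flat: Red screwdriver, 178 x 26 x 25 mm, lying behind the fixture. Origin: centre of underside. To be left alone.
- relay: Clear-cased relay, 20 x 28 x 26 mm, right of the fixture. Origin: centre of underside. To be left alone.
- heat_sink: Black finned heat sink, 24 x 46 x 34 mm, right of the fixture. Origin: centre of underside. To be left alone.
Mind the look-alikes: they are no part of the job. Of the things that look like the small_board, the larger one is meant.

How it is judged:
By the outcome, as a careful person would: the job done as asked, in the order asked, and still so for the second after the job is handed in, with the robot touching nothing.
It also fails if it takes over 72 s, if anything falls off the work surface, if the arm or the gripper's body presses on something with over 40 N, if the wrist force passes 120 N, or if a joint passes its speed limit or range.

## Working session

There is one attempt and no reset: what is moved stays moved. The work goes in short steps, Python scripts to look and compute and a tool call to move; the robot and the scene stay as the last step left them, time stands still between calls to the robot, and variables do not carry over. Pictures are saved under pics/ and viewed, at most 10 in all, crops included, and the job is handed in when it is done.

Besides the shell and the picture viewer there is one more tool, called after "Request:" as name(argument=value, ...) on one line, values as JSON. play_rows: Moves the arm, as the interface text tells. Its arguments: {"type":"object","properties":{"rows":{"type":"array","items":{"type":"array"}},"claw":{"type":"number"},"newtons":{"type":"number"}},"required":["rows"]}

```bash
mkdir -p pics; cat > h.py <<'E'
import numpy as np, cv2
from workcell import bot, cams
from scipy.spatial.transform import Rotation as R
def ray(c,u,v):
    d=np.linalg.inv(c['K'])@np.array([u,v,1.]); return c['T'][:3,3], c['T'][:3,:3]@d
def onz(c,u,v,z):
    o,d=ray(c,u,v); return o+d*(z-o[2])/d[2]
def proj(c,p):
    q=np.linalg.inv(c['T'])@np.append(p,1); k=c['K']@q[:3]; return k[:2]/k[2]
def save(n,im): cv2.imwrite('pics/'+n+'.png',im[...,::-1])
E
python3 - <<'E'
from h import *
for n in ['top','scene']:
    c=cams.read_camera(n); save(n+'0',c['image']); np.savez(n+'0.npz',**c)
    print(n,c['K'].tolist(),c['T'].round(3).tolist())
s=bot.read_state(); print({k:np.round(v,3).tolist() for k,v in s.items()})
E
```

```text
top [[607.803969508913, 0.0, 315.88323717161194], [0.0, 607.803969508913, 235.1991988593071], [0.0, 0.0, 1.0]] [[-0.008, -0.986, 0.169, 0.334], [-1.0, 0.011, 0.017, -0.24], [-0.019, -0.169, -0.985, 1.686], [0.0, 0.0, 0.0, 1.0]]
scene [[552.7516615100197, 0.0, 319.32510185797736], [0.0, 552.7516615100197, 239.6126677056262], [0.0, 0.0, 1.0]] [[0.791, -0.371, 0.487, 0.001], [-0.612, -0.452, 0.649, -1.069], [-0.021, -0.811, -0.584, 0.818], [0.0, 0.0, 0.0, 1.0]]
{'time': 0.1, 'q': [1.186, 0.265, 1.605, 0.0, 1.274, -0.037], 'joint_vel': [0.001, -0.0, -0.004, 0.0, -0.001, 0.0], 'joint_torque': [-0.0, -51.671, -36.859, -0.0, 0.006, 0.0], 'tool_pos': [0.23, 0.634, 0.23], 'tcp_rot': [-0.544, -3.094, 0.003], 'wrist_force': [0.123, -0.021, 0.544], 'torque': [0.035, -0.003, 0.026], 'grip_force': 0.0, 'width': 1.001}
```

View pics/top0.png

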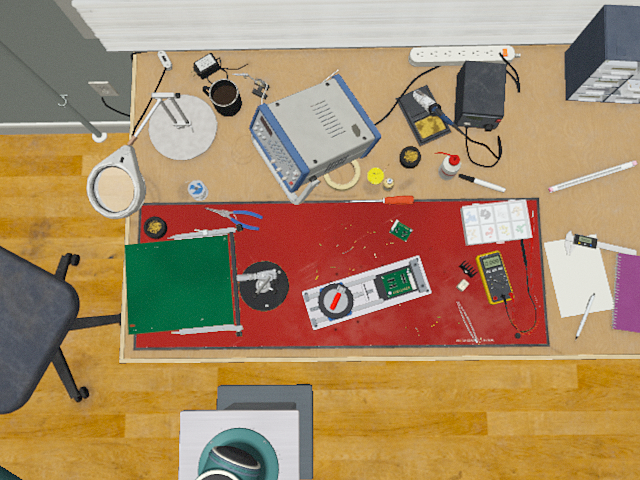

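View pics/scene0.png

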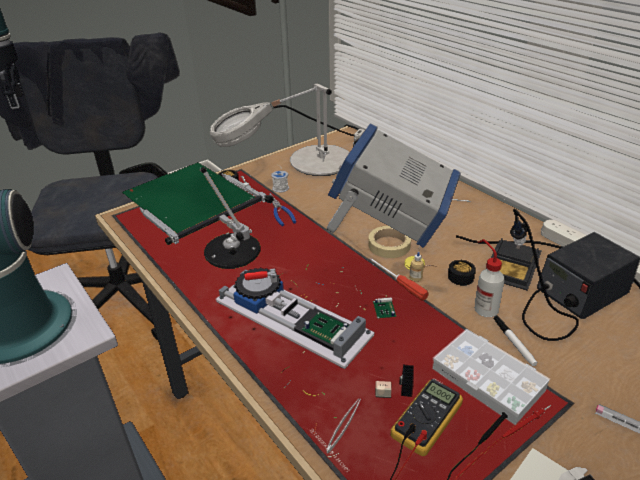

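The top view shows the fixture from (308,315) to (428,272), the wheel with red grip at (336,300), and the stop at the right end near (422,277). Candidates for the board are the green board on the bed (395,283), the smaller loose one (401,230) and the big one in the vise (180,283). I choose the one on the bed. For the red grip, the candidates are (336,300) and the screwdriver (398,200). I choose the one on the wheel. Next is a close crop and the measurement.

```bash
python3 - <<'E'
from h import *
def crop(n,x,y,w,h,k):
    c=dict(np.load(n+'0.npz')); return c,cv2.resize(c['image'][y:y+h,x:x+w],None,fx=k,fy=k,interpolation=cv2.INTER_CUBIC)
c,a=crop('top',295,245,145,95,5.5); 
d,b=crop('scene',205,255,180,120,4.4)
save('croptop',a)
for n,cc,(x,y,w,h) in [('top',c,(310,275,50,50)),('scene',d,(235,260,50,40))]:
    hsv=cv2.cvtColor(cc['image'],cv2.COLOR_RGB2HSV)
    m=((hsv[...,0]<8)|(hsv[...,0]>172))&(hsv[...,1]>150)&(hsv[...,2]>100)
    mm=np.zeros_like(m);mm[y:y+h,x:x+w]=m[y:y+h,x:x+w]
    N,l,st,ce=cv2.connectedComponentsWithStats(mm.astype(np.uint8))
    for i in range(1,N):
        if st[i,4]>15:
            pts=np.argwhere(l==i)[:,::-1].astype(np.float32)
            print(n,st[i],ce[i],onz(cc,*ce[i],.076).round(4), cv2.minAreaRect(pts))
# white base plate
hsv=cv2.cvtColor(c['image'],cv2.COLOR_RGB2HSV)
reg=np.zeros((480,640),bool);reg[250:335,298:436]=1
red=((hsv[...,0]<8)|(hsv[...,0]>172))&(hsv[...,1]>120)
m=(reg&~red).astype(np.uint8)
m=cv2.morphologyEx(m,cv2.MORPH_OPEN,np.ones((3,3)))
cs,_=cv2.findContours(m,0,2); k=max(cs,key=cv2.contourArea)
r=cv2.boxPoints(cv2.minAreaRect(k)); print(r)
P=np.array([onz(c,*p,.012) for p in r]);print(P.round(4),np.linalg.norm(P-np.roll(P,1,0),axis=1))
E
```

```text
top [310 275  40  13 276] [324.09782609 279.07608696] [ 0.4922 -0.2336  0.076 ] ((329.5, 281.0), (12.0, 39.0), 90.0)
top [330 293  11  17  82] [335.14634146 300.80487805] [ 0.4345 -0.2621  0.076 ] ((335.10003662109375, 300.79998779296875), (4.472136497497559, 17.44133186340332), 26.56505012512207)
top [334 316  26   9 121] [350.19834711 321.56198347] [ 0.3799 -0.3009  0.076 ] ((346.5, 320.0), (8.0, 25.0), 90.0)
scene [235 260  50  29 472] [264.81567797 267.23728814] [ 0.4662 -0.2509  0.076 ] ((259.5, 274.0), (28.0, 49.0), 90.0)
scene [244 271  23   9 150] [255.37333333 274.81333333] [ 0.4365 -0.2598  0.076 ] ((255.23081970214844, 274.8461608886719), (6.697875499725342, 22.326250076293945), 82.87498474121094)
[[300.43414 290.98932]
 [419.66547 253.72955]
 [431.94305 293.01782]
 [312.71173 330.2776 ]]
[[ 0.4662 -0.1679  0.012 ]
 [ 0.5663 -0.4988  0.012 ]
 [ 0.4573 -0.5284  0.012 ]
 [ 0.3591 -0.2009  0.012 ]] [0.11209857 0.34573442 0.11289573 0.34184708]
```

View pics/croptop.png

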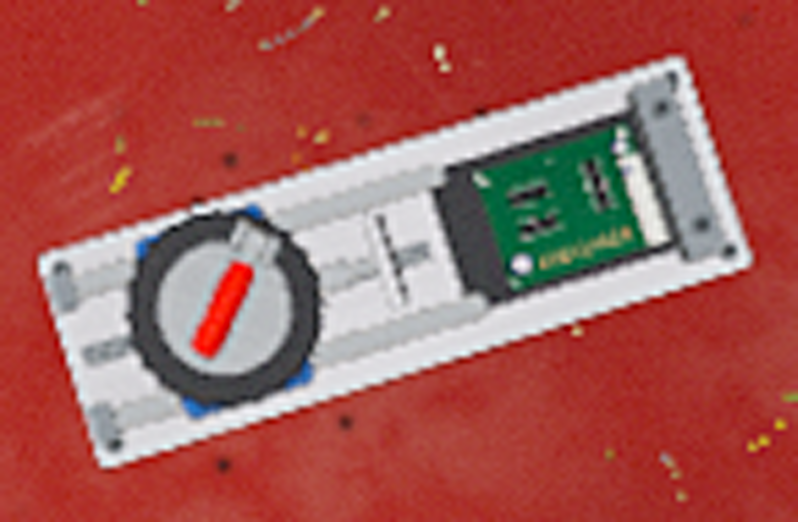

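The crop confirms it: the fixture is seen whole, about 344 x 112 mm. The board is on the bed against the stop, the grip lies over the hub, and the fold pin is at the upper right of the hub. Measured:
- Fixture centre is about (0.462,-0.349), with its -y direction along (0.288,-0.958).
- Hub is about (0.435,-0.262), which is 92 mm in the fixture frame (the range is 86 to 100).
- Hub-to-pin direction is about (0.92,-0.38).

Moving in high.

Request:
play_rows(rows=[[[0,0,-0.7],[0,0,0]],[[0,0,-0.7],[0,0,0]],[[0,0,-0.7],[0,0,0]],[[0,0,-0.7],[0,0,0]],[[-0.9,-0.96,-0.76],[0,0,0]],[[-0.9,-0.96,-0.76],[0,0,0]],[[-0.9,-0.96,-0.76],[0,0,0]],[[-0.9,-0.96,-0.76],[0,0,0]],[[-0.9,-0.96,-0.76],[0,0,0]],[[-0.9,-0.96,-0.76],[0,0,0]],[[-0.9,-0.96,-0.76],[0,0,0]],[[-0.9,-0.96,-0.76],[0,0,0]],[[-0.9,-0.96,-0.76],[0,0,0]]], claw=0.0, newtons=20)

```text
time: 1.18
tool_pos: [0.362, 0.3269, 0.4222]
tcp_rot: [0.552, 3.089, -0.003]
wrist_force: [0.1, 0.2, 1.1]
width: 0.499
grip_force: 0.0
```

Request:
play_rows(rows=[[[-0.7,-0.8,0],[0,0,0]],[[-0.7,-0.8,0],[0,0,0]],[[-0.7,-0.8,0],[0,0,0]],[[-0.7,-0.8,0],[0,0,0]],[[-0.7,-0.8,0],[0,0,0]],[[-0.7,-0.8,0],[0,0,0]],[[-0.7,-0.8,0],[0,0,0]]])

```text
time: 1.77
tool_pos: [0.4571, 0.0806, 0.4207]
tcp_rot: [0.549, 3.093, -0.004]
wrist_force: [-0.4, 0.4, -0.2]
width: 0.501
grip_force: 0.0
```

```bash
cat >> h.py <<'E'
def to(p, yaw_y=None):
    """shift (scaled) from the pose now to TCP p; turn (scaled) about tool z that puts tool y at world angle yaw_y"""
    s=bot.read_state(); Rm=R.from_rotvec(s['tcp_rot']).as_matrix()
    sh=Rm.T@(np.array(p)-s['tool_pos'])/.25
    t=None
    if yaw_y is not None:
        a=np.deg2rad(yaw_y); x=np.array([np.sin(a),-np.cos(a),0])*-1; y=np.array([np.cos(a),np.sin(a),0]); z=np.array([0,0,-1.])
        W=np.c_[np.cross(y,z),y,z]; t=R.from_matrix(Rm.T@W).as_rotvec(degrees=True)/45
    print('shift',sh.round(3),'dist mm',round(250*np.linalg.norm(sh),1),'turn',None if t is None else t.round(3))
E
python3 - <<'E'
from h import *
print(bot.read_state()['tool_pos'].round(3) if hasattr(bot.read_state()['tool_pos'],'round') else bot.read_state()['tool_pos'])
to([.43,-.2,.36],67.5)
E
```

```text
[0.457 0.081 0.421]
shift [-0.285 -1.091  0.245] dist mm 288.4 turn [-0.003  0.001  0.053]
```

Request:
play_rows(rows=[[[-0.27,-1,0.0],[0,0,0.05]],[[-0.27,-1,0.0],[0,0,0.05]],[[-0.27,-1,0],[0,0,0.05]],[[-0.27,-1,0.0],[0,0,0.05]],[[-0.27,-1,0.2],[0,0,0.05]],[[-0.27,-1,0.2],[0,0,0.05]],[[-0.27,-1,0.2],[0,0,0.05]],[[-0.27,-1,0.2],[0,0,0.05]],[[-0.27,-1,0.2],[0,0,0.05]]])

```text
time: 2.52
tool_pos: [0.4338, -0.1736, 0.3699]
tcp_rot: [-0.608, -3.079, -0.002]
wrist_force: [-0.6, 0.5, 0.3]
width: 0.5
grip_force: 0.0
```

```bash
cat >> h.py <<'E'
def wrist(n):
    s=bot.read_state(); c=cams.read_camera('wrist'); T=np.eye(4); T[:3,:3]=R.from_rotvec(s['tcp_rot']).as_matrix(); T[:3,3]=s['tool_pos']
    c['T']=T@c['mount']; save(n,c['image']); np.savez(n+'.npz',**c); return c
E
python3 - <<'E'
from h import *
c=wrist('w1'); print(c['mount'].round(3).tolist(),c['T'][:3,3])
print(proj(c,[.435,-.2615,.06]))
E
```

```text
[[-0.001, -0.951, -0.31, 0.08], [1.0, -0.001, -0.001, 0.0], [0.0, -0.31, 0.951, -0.142], [0.0, 0.0, 0.0, 1.0]] [ 0.3606225  -0.14349433  0.51211345]
[241.55985972 212.51942643]
```

View pics/w1.png

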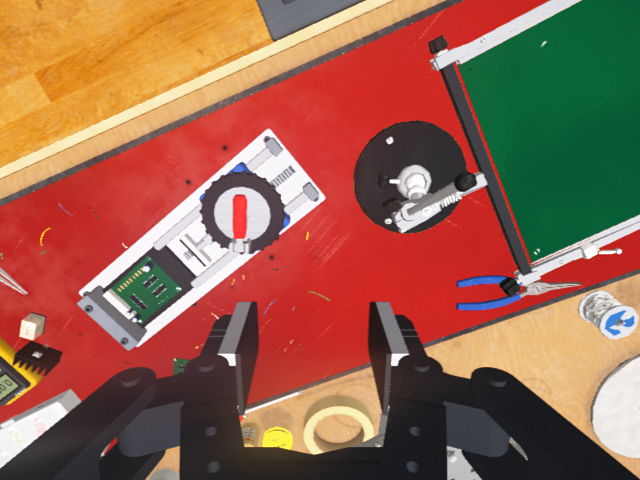

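The wrist view shows the wheel centred near (241,212), the grip from (239,194) to (240,237), the pin cheeks at (240,246) and the pad plate near (190,250). The board is at (148,288). I'll refine the positions from this view.

```bash
python3 - <<'E'
from h import *
c=dict(np.load('w1.npz')); im=c['image']; hsv=cv2.cvtColor(im,cv2.COLOR_RGB2HSV)
m=np.zeros((480,640),np.uint8); reg=(slice(165,260),slice(195,290))
m[reg]=((hsv[...,2]<70)&(hsv[...,1]<120))[reg]
m=cv2.morphologyEx(m,cv2.MORPH_OPEN,np.ones((3,3)))
cs,_=cv2.findContours(m,0,2); k=cv2.convexHull(max(cs,key=cv2.contourArea)); e=cv2.fitEllipse(k); print('ring',e,onz(c,*e[0],.056))
w=(e[1][0]+e[1][1])/2; print('diam',w*.46/c['K'][0,0], 'f',c['K'][0,0])
g=np.zeros((480,640),np.uint8); gr=(slice(185,245),slice(225,255))
red=((hsv[...,0]<8)|(hsv[...,0]>172))&(hsv[...,1]>150)&(hsv[...,2]>90)
g[gr]=red[gr]; pts=np.argwhere(g)[:,::-1].astype(np.float32)
N,l,st,ce=cv2.connectedComponentsWithStats(g); i=1+st[1:,4].argmax(); pts=np.argwhere(l==i)[:,::-1].astype(np.float32)
vx,vy,x0,y0=cv2.fitLine(pts,2,0,.01,.01).ravel(); t=(pts-[x0,y0])@[vx,vy]
A=onz(c,x0+vx*t.min(),y0+vy*t.min(),.08);B=onz(c,x0+vx*t.max(),y0+vy*t.max(),.08)
print('grip',st[i],A,B,np.linalg.norm(A-B),'ang',np.degrees(np.arctan2(*(B-A)[1::-1])),'mid',(A+B)/2)
# green board
gb=((hsv[...,0]>40)&(hsv[...,0]<85)&(hsv[...,1]>100)); q=np.zeros((480,640),np.uint8); q[240:330,95:200]=gb[240:330,95:200]
q=cv2.morphologyEx(q,cv2.MORPH_CLOSE,np.ones((5,5)))
cs,_=cv2.findContours(q,0,2); r=cv2.boxPoints(cv2.minAreaRect(max(cs,key=cv2.contourArea)));
P=np.array([onz(c,*p,.026) for p in r]); print('board',P.round(4),np.linalg.norm(P-np.roll(P,1,0),axis=1))
save('w1c',cv2.resize(im[150:330,90:310],None,fx=3.5,fy=3.3,interpolation=cv2.INTER_CUBIC))
E
```

```text
Traceback (most recent call last):
ValueError: max() iterable argument is empty
```

```bash
cat > m.py <<'E'
from h import *
c=dict(np.load('w1.npz')); im=c['image']; hsv=cv2.cvtColor(im,cv2.COLOR_RGB2HSV)
print(im[212,208],im[180,230])
m=np.zeros((480,640),np.uint8); reg=(slice(165,260),slice(195,290))
m[reg]=(im.max(2)<100)[reg]
m=cv2.morphologyEx(m,cv2.MORPH_OPEN,np.ones((3,3)))
cs,_=cv2.findContours(m,0,2); k=cv2.convexHull(max(cs,key=cv2.contourArea)); e=cv2.fitEllipse(k); print('ring',e,onz(c,*e[0],.056))
w=(e[1][0]+e[1][1])/2; print('diam',w*.46/c['K'][0,0], 'f',c['K'][0,0])
g=np.zeros((480,640),np.uint8); gr=(slice(185,245),slice(225,255))
red=((hsv[...,0]<8)|(hsv[...,0]>172))&(hsv[...,1]>150)&(hsv[...,2]>90)
g[gr]=red[gr]
N,l,st,ce=cv2.connectedComponentsWithStats(g); i=1+st[1:,4].argmax(); pts=np.argwhere(l==i)[:,::-1].astype(np.float32)
vx,vy,x0,y0=cv2.fitLine(pts,2,0,.01,.01).ravel(); t=(pts-[x0,y0])@[vx,vy]
A=onz(c,x0+vx*t.min(),y0+vy*t.min(),.08);B=onz(c,x0+vx*t.max(),y0+vy*t.max(),.08)
print('grip',st[i],A,B,np.linalg.norm(A-B),'ang',np.degrees(np.arctan2(*(B-A)[1::-1])),'mid',(A+B)/2)
gb=((hsv[...,0]>40)&(hsv[...,0]<85)&(hsv[...,1]>100)); q=np.zeros((480,640),np.uint8); q[240:330,95:200]=gb[240:330,95:200]
q=cv2.morphologyEx(q,cv2.MORPH_CLOSE,np.ones((5,5)))
cs,_=cv2.findContours(q,0,2); r=cv2.boxPoints(cv2.minAreaRect(max(cs,key=cv2.contourArea)))
P=np.array([onz(c,*p,.026) for p in r]); print('board',P.round(4),np.linalg.norm(P-np.roll(P,1,0),axis=1))
save('w1c',cv2.resize(im[150:330,90:310],None,fx=3.5,fy=3.3,interpolation=cv2.INTER_CUBIC))
E
python3 m.py
```

```text
[78 65 71] [79 64 71]
ring ((242.51040649414062, 212.05416870117188), (80.43159484863281, 85.0287857055664), 122.4698486328125) [ 0.43557729 -0.26130219  0.056     ]
diam 0.09287256965756818 f 409.7645587688835
grip [233 195  14  44 529] [ 0.45686047 -0.27132663  0.08      ] [ 0.41341134 -0.24991541  0.08      ] 0.04843827955011604 ang 153.7664680807376 mid [ 0.43513591 -0.26062102  0.08      ]
board [[ 0.4672 -0.4725  0.026 ]
 [ 0.4448 -0.3999  0.026 ]
 [ 0.5029 -0.3874  0.026 ]
 [ 0.5277 -0.4617  0.026 ]] [0.06138762 0.07594738 0.05939699 0.07839174]
```

View pics/w1c.png

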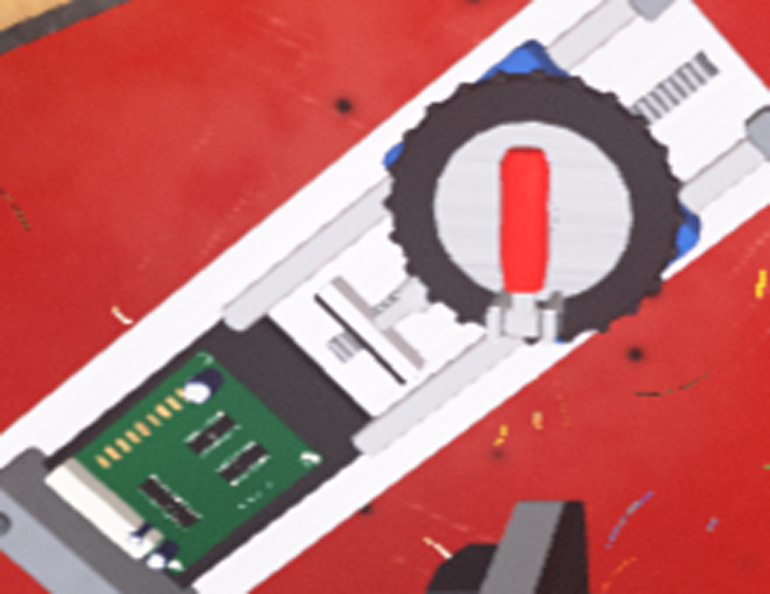

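The hub is at (0.4355,-0.261) and the handle angle is about -26°, with the pin at about (0.467,-0.276). The grip measures 48 mm, as given. The spring pad's face is at crop (365,333), with a clear gap before the board's edge. Next I go above the free end of the grip.

```bash
python3 - <<'E'
from h import *
c=dict(np.load('w1.npz')); p=onz(c,194.3,250.9,.038); d=np.array([.288,-.958]); print('pad ahead of hub',(p[:2]-[.4355,-.261])@d,p)
s=[onz(c,90+u/3.5,150+v/3.3,.048)[:2] for u,v in [(45,448),(170,580)]]; print('stop top edge ahead',[(q-[.4355,-.261])@d for q in s])
to([.4217,-.2543,.15],64); to([.4217,-.2543,.066],64)
E
```

```text
pad ahead of hub 0.08444219551477207 [ 0.46032212 -0.34168207  0.038     ]
stop top edge ahead [np.float64(0.19937295648264003), np.float64(0.20596638518814595)]
shift [-0.077 -0.321  0.884] dist mm 235.9 turn [ 0.001 -0.001  0.084]
shift [-0.077 -0.321  1.22 ] dist mm 316.0 turn [ 0.001 -0.001  0.084]
```

Request:
play_rows(rows=[[[-0.077,-0.321,0.3],[0,0,0.084]],[[-0.077,-0.321,0.5],[0,0,0.084]],[[-0.077,-0.321,0.65],[0,0,0.084]],[[-0.077,-0.321,0.85],[0,0,0.084]],[[-0.077,-0.321,0.95],[0,0,0.084]],[[-0.077,-0.321,0.95],[0,0,0.084]],[[-0.077,-0.321,0.95],[0,0,0.084]],[[-0.077,-0.321,0.95],[0,0,0.084]]])

```text
time: 3.23
tool_pos: [0.4204, -0.2525, 0.1311]
tcp_rot: [-0.702, -3.056, -0.004]
wrist_force: [-0.3, 0.4, 0.0]
width: 0.497
grip_force: 0.0
```

```bash
python3 - <<'E'
from h import *
c=wrist('w2'); im=c['image']; hsv=cv2.cvtColor(im,cv2.COLOR_RGB2HSV)
print(bot.read_state()['tool_pos'])
to([.4217,-.2543,.066],64)
h=np.array([.899,-.438,0]); pin=np.array([.4667,-.2762,.076])
for t in (0,12,60): print(t,proj(c,pin-h*t/1000))
y=np.array([.438,.899,0])
a=c['image'].copy()
for t in (12,60):
    for s in (-8,8): cv2.circle(a,tuple(proj(c,pin-h*t/1000+y*s/1000).astype(int)),3,(0,255,255),-1)
for al in np.linspace(0,6.28,40): cv2.circle(a,tuple(proj(c,np.array([.4355+.048*np.cos(al),-.261+.048*np.sin(al),.06])).astype(int)),2,(255,255,0),-1)
save('w2m',a)
E
```

```text
[ 0.42236557 -0.25384002  0.13401996]
shift [ 0.001 -0.003  0.272] dist mm 68.0 turn [ 0.001 -0.002  0.003]
0 [310.8980293  355.39452049]
12 [310.87257345 336.38835424]
60 [310.76191007 253.76348991]
```

View pics/w2m.png

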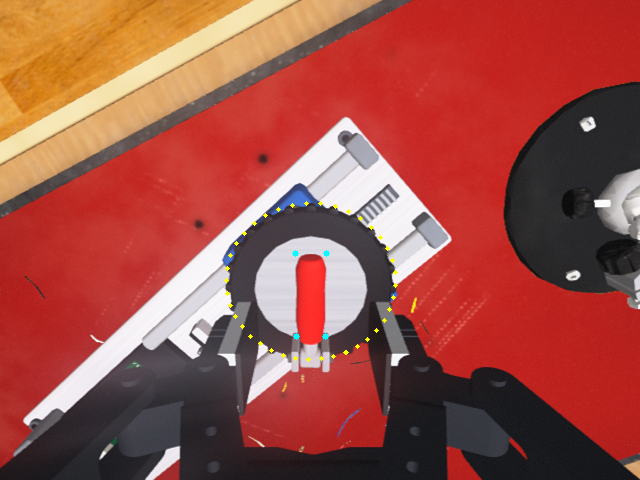

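The overlay agrees with the picture: the wheel rim fits, and the grip spans (311,254) to (311,345), centred between the fingers. Descending and gripping.

Request:
play_rows(rows=[[[0,-0.003,0.12],[0,0,0]],[[0,-0.003,0.22],[0,0,0]],[[0,-0.003,0.272],[0,0,0]],[[0,-0.003,0.272],[0,0,0]],[[0,-0.003,0.272],[0,0,0]]])

```text
time: 3.7
tool_pos: [0.424, -0.2564, 0.0686]
tcp_rot: [0.703, 3.058, -0.002]
wrist_force: [1.1, -1.0, -0.2]
width: 0.5
grip_force: 0.0
```

Request:
play_rows(rows=[[[0,0,0],[0,0,0]],[[0,0,0],[0,0,0]],[[0,0,0],[0,0,0]],[[0,0,0],[0,0,0]],[[0,0,0],[0,0,0]],[[0,0,0],[0,0,0]]], claw=-1, newtons=20)

```text
time: 4.2
tool_pos: [0.4239, -0.2563, 0.0675]
tcp_rot: [0.705, 3.056, -0.001]
wrist_force: [4.5, 4.1, 3.5]
width: 0.173
grip_force: 21.3
```

```bash
python3 - <<'E'
from h import *
s=bot.read_state(); print({k:np.round(s[k],4).tolist() for k in ('time','tool_pos','wrist_force','torque','width','grip_force')})
# arc rows: contact at r from pin, tool vertical; from now
Rm=R.from_rotvec(s['tcp_rot']).as_matrix(); h=np.array([.899,-.438,0]); r=.0495
for a in np.linspace(0,np.pi/2,10)[1:]:
    w=r*(1-np.cos(a))*h+np.array([0,0,r*np.sin(a)]); print(round(np.degrees(a)),(Rm.T@w/.25).round(3))
E
```

```text
{'time': 4.2, 'tool_pos': [0.4239, -0.2563, 0.0675], 'wrist_force': [4.4845, 4.108, 3.5419], 'torque': [0.4736, -0.8473, 0.0004], 'width': 0.1732, 'grip_force': 21.3037}
10 [-0.003  0.    -0.034]
20 [-0.012  0.    -0.068]
30 [-0.027  0.    -0.099]
40 [-0.047  0.    -0.127]
50 [-0.071  0.    -0.151]
60 [-0.1    0.    -0.171]
70 [-0.131  0.    -0.185]
80 [-0.165  0.    -0.194]
90 [-0.199  0.    -0.197]
```

Request:
play_rows(rows=[[[-0.003,0,-0.032],[0,0,0]],[[-0.011,0,-0.064],[0,0,0]],[[-0.025,0,-0.093],[0,0,0]],[[-0.044,0,-0.12],[0,0,0]],[[-0.044,0,-0.12],[0,0,0]]])

```text
time: 4.62
tool_pos: [0.4315, -0.26, 0.0965]
tcp_rot: [-0.705, -3.06, -0.002]
wrist_force: [0.1, 5.2, -0.7]
width: 0.171
grip_force: 20.2
```

Request:
play_rows(rows=[[[-0.023,0,-0.022],[0,0,0]],[[-0.05,0,-0.041],[0,0,0]],[[-0.079,0,-0.054],[0,0,0]],[[-0.111,0,-0.062],[0,0,0]],[[-0.142,0,-0.066],[0,0,0]],[[-0.142,0,-0.066],[0,0,0]]])

```text
time: 5.12
tool_pos: [0.464, -0.276, 0.1136]
tcp_rot: [-0.706, -3.06, -0.001]
wrist_force: [-1.2, 5.5, 7.3]
width: 0.175
grip_force: 21.3
```

Request:
play_rows(rows=[[[-0.012,0,0],[0,0,0]],[[-0.024,0,0],[0,0,0]],[[-0.024,0,0],[0,0,0]]])

```text
time: 5.37
tool_pos: [0.469, -0.2785, 0.1138]
tcp_rot: [-0.706, -3.061, -0.001]
wrist_force: [-0.6, 5.7, 8.1]
width: 0.174
grip_force: 21.7
```

```bash
python3 - <<'E'
from h import *
c=wrist('w3'); d=cams.read_camera('scene')
save('m3',np.hstack([cv2.resize(c['image'][200:440,200:440],(400,400)),cv2.resize(d['image'][190:320,200:330],(400,400),interpolation=cv2.INTER_CUBIC)]))
s=bot.read_state();print(s['tool_pos'],s['wrist_force'])
E
```

```text
[ 0.46898113 -0.27844759  0.11376899] [-1.94517342  6.68834067  6.30667452]
```

View pics/m3.png

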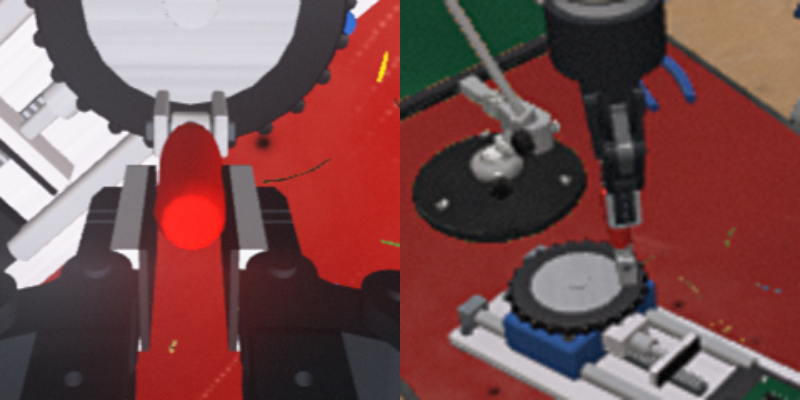

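The views show the red handle nearly upright between the pads, with the cheeks below it. I'll push a little further, feeling for the stop.

Request:
play_rows(rows=[[[-0.008,0,0],[0,0,0]],[[-0.016,0,0],[0,0,0]],[[-0.016,0,0],[0,0,0]]])

```text
time: 5.72
tool_pos: [0.4724, -0.2802, 0.1137]
tcp_rot: [-0.706, -3.06, -0.001]
wrist_force: [-1.1, 5.5, 6.7]
width: 0.17
grip_force: 21.9
```

```bash
python3 - <<'E'
from h import *
h=np.array([.899,-.438])
def f(n,c,pts):
    for u,v,z in pts:
        p=onz(c,u,v,z); print(n,(u,v,z),p.round(4),'along h from hub',((p[:2]-[.4355,-.261])@h).round(4))
c=dict(np.load('w3.npz')); f('w3',c,[(315,333,.136),(315,280,.09),(315,262,.081)])
c=wrist('w4'); a=c['image']; save('m4',cv2.resize(a[200:440,200:440],(600,600)))
s=bot.read_state(); print(s['tool_pos'],((s['tool_pos'][:2]-np.array([.4355,-.261]))@h).round(4), s['wrist_force'],s['torque'])
E
```

```text
w3 (315, 333, 0.136) [ 0.4623 -0.2744  0.136 ] along h from hub 0.0299
w3 (315, 280, 0.09) [ 0.4633 -0.2746  0.09  ] along h from hub 0.0309
w3 (315, 262, 0.081) [ 0.4588 -0.2724  0.081 ] along h from hub 0.026
[ 0.47243056 -0.28013147  0.11364806] 0.0416 [-1.50453752  5.33314758  6.91254312] [ 0.97394746  0.36018453 -0.07363935]
```

View pics/m4.png

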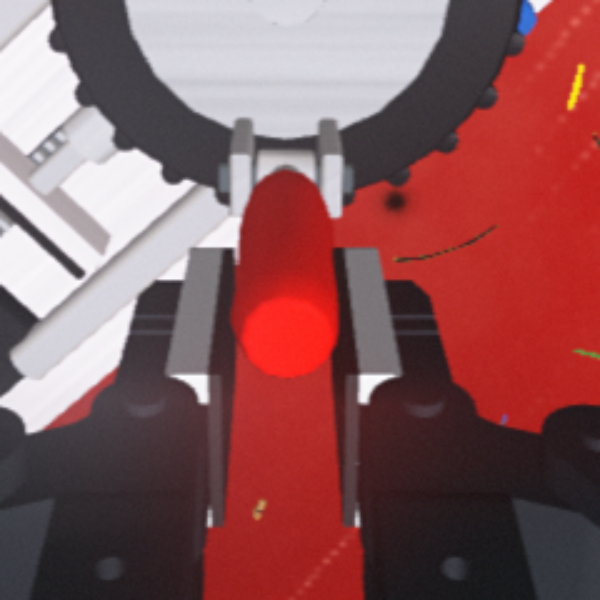

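The handle stands between the pads, but I can't judge its exact tilt here. I'll release, back up and check.

Request:
play_rows(rows=[[[0,0,0],[0,0,0]],[[0,0,0],[0,0,0]],[[0,0,0],[0,0,0]],[[0,0,-0.1],[0,0,0]],[[0,0,-0.25],[0,0,0]],[[0,0,-0.35],[0,0,0]],[[0,0,-0.35],[0,0,0]]], claw=0)

```text
time: 6.35
tool_pos: [0.4759, -0.2833, 0.2067]
tcp_rot: [0.703, 3.051, -0.007]
wrist_force: [1.0, 0.6, 0.7]
width: 0.502
grip_force: 0.0
```

```bash
python3 - <<'E'
from h import *
c=wrist('w5'); d=cams.read_camera('scene'); t=cams.read_camera('top')
np.savez('s5.npz',**d); np.savez('t5.npz',**t)
save('m5',np.hstack([cv2.resize(c['image'][180:420,200:440],(400,400)),cv2.resize(d['image'][230:310,220:300],(400,400),interpolation=cv2.INTER_CUBIC)]))
s=bot.read_state();print(s['tool_pos'],s['wrist_force'])
E
```

```text
[ 0.47224751 -0.28072897  0.19976064] [-0.1895881  -0.40248386 -0.0931336 ]
```

View pics/m5.png

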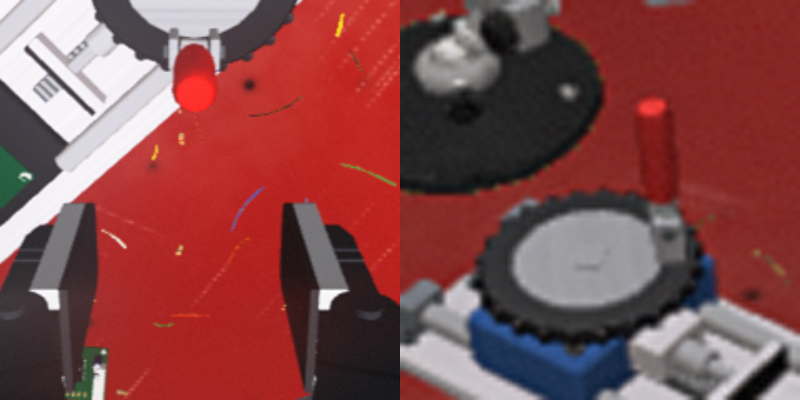

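```bash
python3 - <<'E'
from h import *
c=dict(np.load('w5.npz')); d=dict(np.load('s5.npz'))
def tri(u,v):
    o1,a=ray(c,*u);o2,b=ray(d,*v); A=np.c_[a,-b]; x=np.linalg.lstsq(A,o2-o1,rcond=None)[0]; p,q=o1+a*x[0],o2+b*x[1]; return (p+q)/2,np.linalg.norm(p-q)
h=np.array([.899,-.438])
p,e=tri((317.6,235.2),(270.6,251.4)); print(p.round(4),e,(p[:2]-[.4355,-.261])@h)
pin=np.array([.4661,-.2759,.076])
for n,k in(('w5',c),('s5',d)):
    for tilt in (0,10,20): 
        q=pin+.06*np.array([*(-h*np.sin(np.radians(tilt))),np.cos(np.radians(tilt))]); print(n,tilt,proj(k,q).round(1), proj(k,pin).round(1))
E
```

```text
[ 0.4681 -0.2766  0.1323] 0.0016069978666135838 0.03614612427429033
w5 0 [317.5 235.1] [316.8 207.8]
w5 10 [317.5 216.1] [316.8 207.8]
w5 20 [317.5 196.6] [316.8 207.8]
s5 0 [269.1 250.4] [271.2 272.9]
s5 10 [264.1 251.4] [271.2 272.9]
s5 20 [259.4 253.1] [271.2 272.9]
```

The handle stands exactly upright: triangulated, its top is 36 mm from the axis and 132 mm up, and the projection fits zero tilt. I'll regrip it centred.

```bash
python3 - <<'E'
from h import *
to([.4661,-.2759,.19],64); to([.4661,-.2759,.097],64)
E
```

```text
shift [0.031 0.007 0.039] dist mm 12.5 turn [-0.001  0.     0.001]
shift [0.031 0.007 0.411] dist mm 103.1 turn [-0.001  0.     0.001]
```

Request:
play_rows(rows=[[[0.031,0.007,0.04],[0,0,0]],[[0.031,0.007,0.15],[0,0,0]],[[0.031,0.007,0.3],[0,0,0]],[[0.031,0.007,0.38],[0,0,0]],[[0.031,0.007,0.41],[0,0,0]],[[0.031,0.007,0.41],[0,0,0]]])

```text
time: 7.0
tool_pos: [0.4631, -0.2736, 0.0931]
tcp_rot: [-0.704, -3.054, -0.004]
wrist_force: [0.3, -0.7, 1.0]
width: 0.504
grip_force: 0.0
```

Request:
play_rows(rows=[[[0,0,0],[0,0,0]],[[0,0,0],[0,0,0]],[[0,0,0],[0,0,0]],[[0,0,0],[0,0,0]],[[0,0,0],[0,0,0]],[[0,0,0],[0,0,0]]], claw=-1, newtons=60)

```text
time: 7.5
tool_pos: [0.4672, -0.2765, 0.0989]
tcp_rot: [0.705, 3.058, -0.003]
wrist_force: [-1.2, -1.8, 3.4]
width: 0.171
grip_force: 59.0
```

```bash
cat > crank.py <<'E'
# rows for cranking: phi list -> tool shifts from pose at phi0
import sys
from h import *
phi0,phi1,n=map(float,sys.argv[1:4]); s=bot.read_state(); Rm=R.from_rotvec(s['tcp_rot']).as_matrix()
d=np.array([.288,-.958,0]); a0=np.radians(-26); rad=.034
pin=lambda f: d*.014*f+rad*np.array([np.cos(a0-f),np.sin(a0-f),0])
if len(sys.argv)>4: print('now',np.round(s['tool_pos'],4),np.round(s['wrist_force'],1))
print('[',', '.join('[[%.3f, %.3f, %.3f], [0, 0, 0]]'%tuple((Rm.T@(pin(f)-pin(phi0))/.25+0.0)) for f in np.linspace(phi0,phi1,int(n)+1)[1:]),']')
E
python3 crank.py 0 0.6 6 x
```

```text
now [ 0.4672 -0.2765  0.0989] [-1.2 -1.8  3.4]
[ [[-0.003, -0.018, 0.000], [0, 0, 0]], [[-0.005, -0.035, 0.000], [0, 0, 0]], [[-0.005, -0.053, 0.000], [0, 0, 0]], [[-0.004, -0.069, 0.000], [0, 0, 0]], [[-0.002, -0.086, 0.000], [0, 0, 0]], [[0.001, -0.101, 0.000], [0, 0, 0]] ]
```

Test crank of 0.6 rad.

Request:
play_rows(rows=[[[-0.003,-0.018,0.0],[0,0,0]],[[-0.005,-0.035,0.0],[0,0,0]],[[-0.005,-0.053,0.0],[0,0,0]],[[-0.004,-0.069,0.0],[0,0,0]],[[-0.002,-0.086,0.0],[0,0,0]],[[0.001,-0.101,0.0],[0,0,0]]])

```text
time: 8.0
tool_pos: [0.4573, -0.2975, 0.0989]
tcp_rot: [0.706, 3.057, 0.003]
wrist_force: [4.4, 5.7, 4.6]
width: 0.167
grip_force: 59.2
```

```bash
python3 crank.py 0.6 2.4 16 x
```

```text
now [ 0.4573 -0.2975  0.0989] [4.4 5.7 4.6]
[ [[0.005, -0.017, -0.000], [0, 0, 0]], [[0.011, -0.032, -0.000], [0, 0, 0]], [[0.019, -0.047, -0.000], [0, 0, 0]], [[0.027, -0.060, -0.000], [0, 0, 0]], [[0.037, -0.071, -0.000], [0, 0, 0]], [[0.047, -0.081, -0.000], [0, 0, 0]], [[0.058, -0.089, -0.000], [0, 0, 0]], [[0.068, -0.096, -0.001], [0, 0, 0]], [[0.079, -0.101, -0.001], [0, 0, 0]], [[0.090, -0.104, -0.001], [0, 0, 0]], [[0.101, -0.105, -0.001], [0, 0, 0]], [[0.111, -0.105, -0.001], [0, 0, 0]], [[0.121, -0.103, -0.001], [0, 0, 0]], [[0.130, -0.100, -0.001], [0, 0, 0]], [[0.137, -0.095, -0.001], [0, 0, 0]], [[0.144, -0.089, -0.001], [0, 0, 0]] ]
```

Request:
play_rows(rows=[[[0.005,-0.017,0],[0,0,0]],[[0.011,-0.032,0],[0,0,0]],[[0.019,-0.047,0],[0,0,0]],[[0.027,-0.06,0],[0,0,0]],[[0.037,-0.071,0],[0,0,0]],[[0.047,-0.081,0],[0,0,0]],[[0.058,-0.089,0],[0,0,0]],[[0.068,-0.096,0],[0,0,0]],[[0.079,-0.101,0],[0,0,0]],[[0.09,-0.104,0],[0,0,0]],[[0.101,-0.105,0],[0,0,0]],[[0.111,-0.105,0],[0,0,0]],[[0.121,-0.103,0],[0,0,0]],[[0.13,-0.1,0],[0,0,0]],[[0.137,-0.095,0],[0,0,0]],[[0.144,-0.089,0],[0,0,0]]])

```text
time: 9.33
tool_pos: [0.4157, -0.3068, 0.0991]
tcp_rot: [0.702, 3.053, -0.012]
wrist_force: [3.9, -13.0, -3.9]
width: 0.169
grip_force: 58.6
```

```bash
python3 crank.py 2.4 3.6 12 x; python3 - <<'E'
from h import *
# where is the wheel now? predicted hub and pin
d=np.array([.288,-.958]);f=2.4;a=np.radians(-26)-f
hub=np.array([.4355,-.261])+d*.014*f; pin=hub+.034*np.array([np.cos(a),np.sin(a)]); print('pred',hub,pin)
c=cams.read_camera('top'); im=c['image']; m=np.zeros((480,640),np.uint8); m[265:335,310:380]=(im.max(2)<100)[265:335,310:380]; 
E
```

```text
now [ 0.4157 -0.3068  0.0991] [  3.9 -13.   -3.9]
[ [[0.005, 0.006, -0.000], [0, 0, 0]], [[0.009, 0.014, -0.000], [0, 0, 0]], [[0.011, 0.021, -0.000], [0, 0, 0]], [[0.013, 0.030, -0.000], [0, 0, 0]], [[0.013, 0.039, -0.000], [0, 0, 0]], [[0.011, 0.048, -0.000], [0, 0, 0]], [[0.009, 0.057, -0.000], [0, 0, 0]], [[0.005, 0.067, -0.000], [0, 0, 0]], [[-0.000, 0.076, -0.000], [0, 0, 0]], [[-0.007, 0.085, -0.000], [0, 0, 0]], [[-0.015, 0.094, -0.000], [0, 0, 0]], [[-0.024, 0.103, -0.000], [0, 0, 0]] ]
pred [ 0.4451768 -0.2931888] [ 0.41257527 -0.30283971]
```

The resisting moment is 0.27 N m, as expected for free travel. On to 3.6 rad, just short of the expected contact.

Request:
play_rows(rows=[[[0.005,0.006,0],[0,0,0]],[[0.009,0.014,0],[0,0,0]],[[0.011,0.021,0],[0,0,0]],[[0.013,0.03,0],[0,0,0]],[[0.013,0.039,0],[0,0,0]],[[0.011,0.048,0],[0,0,0]],[[0.009,0.057,0],[0,0,0]],[[0.005,0.067,0],[0,0,0]]])

```text
time: 10.05
tool_pos: [0.4184, -0.2896, 0.0988]
tcp_rot: [0.704, 3.061, -0.008]
wrist_force: [-5.9, -8.2, 6.6]
width: 0.17
grip_force: 59.9
```

```bash
cat > feel.py <<'E'
import sys
from h import *
f=float(sys.argv[1]); s=bot.read_state(); F=np.array(s['wrist_force'])[:2]; d=np.array([.288,-.958])
# wheel angle best matching measured TCP (nearest point of the pin path), moment there
p=np.array(s['tool_pos'])[:2]; fs=np.linspace(f-.6,f+.3,901); a=np.radians(-26)-fs
P=np.array([.4360,-.2612])+np.outer(.014*fs,d)+.034*np.c_[np.cos(a),np.sin(a)]
i=np.linalg.norm(P-p,axis=1).argmin(); v=.014*d+.034*np.array([np.sin(a[i]),-np.cos(a[i])])
print('cmd',f,'phi',fs[i].round(3),'travel',(14*fs[i]).round(1),'res mm',(1e3*np.linalg.norm(P[i]-p)).round(1),'F',F.round(1),'moment',(-F@v).round(3),'pad N est',((-F@v-.23)/.014).round(1))
E
python3 feel.py 3.2; python3 crank.py 3.2 3.8 6
```

```text
cmd 3.2 phi 3.12 travel 43.7 res mm 1.1 F [-5.9 -8.2] moment 0.252 pad N est 1.6
[ [[-0.005, 0.009, -0.000], [0, 0, 0]], [[-0.012, 0.019, -0.000], [0, 0, 0]], [[-0.020, 0.027, -0.000], [0, 0, 0]], [[-0.029, 0.036, -0.000], [0, 0, 0]], [[-0.040, 0.043, -0.000], [0, 0, 0]], [[-0.051, 0.050, -0.000], [0, 0, 0]] ]
```

Request:
play_rows(rows=[[[-0.005,0.009,0],[0,0,0]],[[-0.012,0.019,0],[0,0,0]],[[-0.02,0.027,0],[0,0,0]],[[-0.029,0.036,0],[0,0,0]],[[-0.04,0.043,0],[0,0,0]],[[-0.051,0.05,0],[0,0,0]]])

```text
time: 10.55
tool_pos: [0.435, -0.2823, 0.0988]
tcp_rot: [-0.704, -3.06, 0.004]
wrist_force: [-7.5, -2.7, 8.8]
width: 0.168
grip_force: 60.2
```

```bash
python3 feel.py 3.8; python3 crank.py 3.8 4.1 4
```

```text
cmd 3.8 phi 3.761 travel 52.7 res mm 0.6 F [-7.5 -2.7] moment 0.262 pad N est 2.3
[ [[-0.009, 0.005, -0.000], [0, 0, 0]], [[-0.019, 0.009, -0.000], [0, 0, 0]], [[-0.030, 0.013, -0.000], [0, 0, 0]], [[-0.041, 0.016, -0.000], [0, 0, 0]] ]
```

Request:
play_rows(rows=[[[-0.009,0.005,0],[0,0,0]],[[-0.019,0.009,0],[0,0,0]],[[-0.03,0.013,0],[0,0,0]],[[-0.041,0.016,0],[0,0,0]]])

```text
time: 10.88
tool_pos: [0.4458, -0.2827, 0.0988]
tcp_rot: [-0.704, -3.059, 0.002]
wrist_force: [-8.2, -0.9, 11.4]
width: 0.17
grip_force: 60.3
```

```bash
python3 feel.py 4.1; python3 crank.py 4.1 4.3 3
```

```text
cmd 4.1 phi 4.066 travel 56.9 res mm 0.3 F [-8.2 -0.9] moment 0.302 pad N est 5.2
[ [[-0.010, 0.002, -0.000], [0, 0, 0]], [[-0.021, 0.004, -0.000], [0, 0, 0]], [[-0.031, 0.005, -0.000], [0, 0, 0]] ]
```

Request:
play_rows(rows=[[[-0.01,0.002,0],[0,0,0]],[[-0.021,0.004,0],[0,0,0]],[[-0.031,0.005,0],[0,0,0]]])

```text
time: 11.13
tool_pos: [0.4531, -0.2844, 0.0987]
tcp_rot: [-0.704, -3.059, 0.001]
wrist_force: [-8.6, 0.7, 11.5]
width: 0.17
grip_force: 60.4
```

```bash
python3 feel.py 4.3; python3 crank.py 4.3 4.5 3
```

```text
cmd 4.3 phi 4.258 travel 59.6 res mm 0.1 F [-8.6  0.7] moment 0.336 pad N est 7.6
[ [[-0.011, 0.001, -0.000], [0, 0, 0]], [[-0.022, 0.001, -0.000], [0, 0, 0]], [[-0.033, 0.000, -0.000], [0, 0, 0]] ]
```

Request:
play_rows(rows=[[[-0.011,0.001,0],[0,0,0]],[[-0.022,0.001,0],[0,0,0]],[[-0.033,0.0,0],[0,0,0]]])

```text
time: 11.38
tool_pos: [0.4604, -0.2875, 0.0987]
tcp_rot: [-0.704, -3.058, -0.001]
wrist_force: [-7.4, 2.7, 12.9]
width: 0.168
grip_force: 60.6
```

```bash
python3 feel.py 4.5; python3 crank.py 4.5 4.7 3
```

```text
cmd 4.5 phi 4.449 travel 62.3 res mm 0.0 F [-7.4  2.7] moment 0.33 pad N est 7.1
[ [[-0.011, -0.001, -0.000], [0, 0, 0]], [[-0.023, -0.003, -0.000], [0, 0, 0]], [[-0.035, -0.005, -0.000], [0, 0, 0]] ]
```

Request:
play_rows(rows=[[[-0.011,-0.001,0],[0,0,0]],[[-0.023,-0.003,0],[0,0,0]],[[-0.035,-0.005,0],[0,0,0]]])

```text
time: 11.63
tool_pos: [0.4677, -0.2918, 0.0987]
tcp_rot: [-0.705, -3.057, -0.002]
wrist_force: [-7.5, 4.2, 13.8]
width: 0.17
grip_force: 60.6
```

```bash
python3 feel.py 4.7; python3 crank.py 4.7 4.9 3; python3 - <<'E'
from h import *
c=wrist('w6'); d=cams.read_camera('scene'); np.savez('s6.npz',**d)
save('m6',np.hstack([cv2.resize(c['image'][180:480,0:300],(400,400)),cv2.resize(d['image'][270:370,260:360],(400,400),interpolation=cv2.INTER_CUBIC)]))
E
```

```text
cmd 4.7 phi 4.645 travel 65.0 res mm 0.2 F [-7.5  4.2] moment 0.376 pad N est 10.4
[ [[-0.012, -0.003, -0.000], [0, 0, 0]], [[-0.023, -0.006, -0.000], [0, 0, 0]], [[-0.035, -0.011, -0.000], [0, 0, 0]] ]
```

View pics/m6.png

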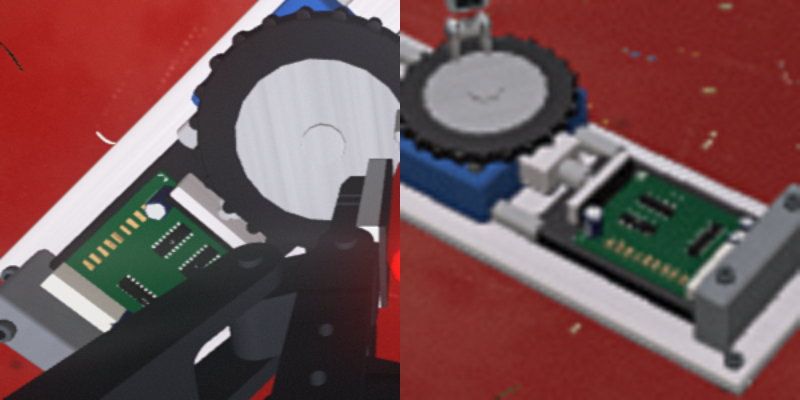

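The pad now touches the board and the board sits at the stop. The estimate less the free-travel bias is about 7 to 8 N. A small further step brings it close to 10 N.

Request:
play_rows(rows=[[[-0.012,-0.003,0],[0,0,0]],[[-0.023,-0.006,0],[0,0,0]],[[-0.029,-0.008,0],[0,0,0]]])

```text
time: 11.98
tool_pos: [0.4734, -0.2965, 0.0987]
tcp_rot: [-0.705, -3.057, -0.003]
wrist_force: [-8.0, 5.6, 15.3]
width: 0.17
grip_force: 60.6
```

```bash
python3 feel.py 4.87; python3 - <<'E'
from h import *
s=bot.read_state(); print(s['tool_pos'],s['wrist_force'],s['torque'])
d=np.array([.288,-.958]); x=np.array([.958,.288])
c=dict(np.load('w6.npz')); 
hub=np.array([.4360,-.2612])+d*.065
p=onz(c,198*.75,180+218*.75,.038); print('pad ahead of hub, w6',(p[:2]-hub)@d)
# board green centre before/after in scene view (motion along fixture)
for n in ('scene0','s6'):
    k=dict(np.load(n+'.npz')); hs=cv2.cvtColor(k['image'],cv2.COLOR_RGB2HSV); m=np.zeros((480,640),np.uint8)
    m[300:348,295:352]=((hs[...,0]>40)&(hs[...,0]<85)&(hs[...,1]>90))[300:348,295:352]
    q=np.argwhere(m)[:,::-1]; cc=q.mean(0); P=np.array([onz(k,u,v,.026)[:2] for u,v in q]); t=(P-[.4355,-.261])@d*1000
    print(n,len(q),'centre along',((onz(k,*cc,.026)[:2]-[.4355,-.261])@d*1000).round(1),'2/98%',np.percentile(t,[2,98]).round(1))
E
```

```text
cmd 4.87 phi 4.809 travel 67.3 res mm 0.3 F [-8.   5.6] moment 0.438 pad N est 14.8
[ 0.47341893 -0.29649109  0.09870715] [-7.99319061  5.57425262 15.29687099] [1.02583223 1.45528602 0.01054675]
pad ahead of hub, w6 0.0745102190385914
scene0 507 centre along 176.2 2/98% [145.3 206.3]
s6 507 centre along 179.7 2/98% [147.4 209.7]
```

The moment gives 14.8 N, less a free-travel bias of 2.3 N, so about 12 N. The pad shortened about 10 mm at 65 mm of travel, and the board moved about 3 mm to the stop. The grip is good. Now I release the handle, rise, go outside it and push it flat with shut fingers.

Request:
play_rows(rows=[[[0,0,0],[0,0,0]],[[0,0,0],[0,0,0]],[[0,0,0],[0,0,0]],[[0,0,0],[0,0,0]],[[0,0,-0.08],[0,0,0]],[[0,0,-0.2],[0,0,0]],[[0,0,-0.32],[0,0,0]],[[0,0,-0.32],[0,0,0.12]],[[0,0,-0.32],[0,0,0.12]]], claw=0, newtons=20)

```text
time: 12.73
tool_pos: [0.4764, -0.2988, 0.1799]
tcp_rot: [0.851, 3.019, -0.002]
wrist_force: [0.1, -0.1, 0.2]
width: 0.502
grip_force: 0.0
```

```bash
python3 - <<'E'
from h import *
c=wrist('w7'); hs=cv2.cvtColor(c['image'],cv2.COLOR_RGB2HSV)
d=np.array([.288,-.958]);hub=np.array([.4360,-.2612])+d*.0673; h=np.array([np.cos(np.radians(58.5)),np.sin(np.radians(58.5))]); pin=hub+.034*h
print('pin',pin)
# check: end cap of the upright grip, brightest red
r=((hs[...,0]<6)|(hs[...,0]>174))&(hs[...,1]>170)&(hs[...,2]>235); N,l,st,ce=cv2.connectedComponentsWithStats(r.astype(np.uint8))
for i in range(1,N):
    if st[i,4]>60: print(st[i],ce[i],onz(c,*ce[i],.136).round(4))
print('pred cap px',proj(c,[*pin,.136]))
P=lambda u,z:[*(pin-h*u),z]
for u,z in [(-.04,.17),(-.04,.116)]: to(P(u,z),58.5)
E
```

```text
pin [ 0.47314735 -0.29668363]
[302 257  25  23 442] [313.73529412 267.50452489] [ 0.4729 -0.2961  0.136 ]
pred cap px [312.99369792 268.48197833]
shift [0.009 0.16  0.032] dist mm 40.8 turn [0.    0.002 0.005]
shift [0.009 0.16  0.248] dist mm 73.8 turn [0.    0.002 0.005]
```

Request:
play_rows(rows=[[[0.009,0.16,0.0],[0,0,0]],[[0.009,0.16,0.0],[0,0,0]],[[0.009,0.16,0.0],[0,0,0]],[[0.009,0.16,0.0],[0,0,0]],[[0.009,0.16,0.0],[0,0,0]],[[0.009,0.16,0.12],[0,0,0]],[[0.009,0.16,0.2],[0,0,0]],[[0.009,0.16,0.248],[0,0,0]],[[0.009,0.16,0.248],[0,0,0]]], claw=-1)

```text
time: 13.53
tool_pos: [0.4908, -0.2615, 0.1115]
tcp_rot: [-0.848, -3.018, -0.003]
wrist_force: [-1.1, 0.1, 0.0]
width: 0.0
grip_force: 0.0
```

Request:
play_rows(rows=[[[0,-0.03,0],[0,0,0]],[[0,-0.06,0],[0,0,0]],[[0,-0.09,0],[0,0,0]],[[0,-0.12,0],[0,0,0]],[[0,-0.15,0],[0,0,0]],[[0,-0.15,0],[0,0,0]]])

```text
time: 14.03
tool_pos: [0.4738, -0.2962, 0.1161]
tcp_rot: [0.851, 3.023, -0.002]
wrist_force: [-0.6, -0.1, -0.3]
width: 0.0
grip_force: 0.0
```

Request:
play_rows(rows=[[[0,-0.03,0],[0,0,0]],[[0,-0.06,0],[0,0,0]],[[0,-0.09,0],[0,0,0]],[[0,-0.12,0],[0,0,0]],[[0,-0.15,0],[0,0,0]],[[0,-0.18,0],[0,0,0]],[[0,-0.18,0],[0,0,0]]])

```text
time: 14.62
tool_pos: [0.45, -0.3344, 0.1154]
tcp_rot: [-0.85, -3.024, 0.002]
wrist_force: [-1.3, -1.0, 0.6]
width: -0.004
grip_force: 0.2
```

```bash
cat > tilt.py <<'E'
from h import *
d=np.array([.288,-.958]);hub=np.array([.4360,-.2612])+d*.0673; h=np.array([np.cos(np.radians(58.5)),np.sin(np.radians(58.5))]); pin=np.r_[hub+.034*h,.076]
for n in ('scene','wrist'):
    c=wrist('wt') if n=='wrist' else cams.read_camera(n)
    hs=cv2.cvtColor(c['image'],cv2.COLOR_RGB2HSV)
    b=proj(c,pin).astype(int); k=28 if n=='scene' else 110
    r=((hs[...,0]<6)|(hs[...,0]>174))&(hs[...,1]>200)&(hs[...,2]>100); m=np.zeros((480,640),np.uint8); s=(slice(max(b[1]-k,0),b[1]+k),slice(max(b[0]-k,0),b[0]+k)); m[s]=r[s]
    N,l,st,ce=cv2.connectedComponentsWithStats(m)
    print(n,'pin',b,[(st[i].tolist(),ce[i].round(1).tolist()) for i in range(1,N) if st[i,4]>25])
    for a in (0,15,30,45,60,90): 
        e=lambda t:proj(c,pin+t*np.r_[-h*np.cos(np.radians(a)),np.sin(np.radians(a))]).round(0); print('  fold',a,'centre',e(.036),'end',e(.06))
E
python3 tilt.py; python3 -c "
from h import *
print(bot.read_state()['tool_pos'],bot.read_state()['wrist_force'])"
```

```text
scene pin [279 276] []
  fold 0 centre [280. 288.] end [281. 295.]
  fold 15 centre [280. 284.] end [280. 289.]
  fold 30 centre [280. 279.] end [280. 281.]
  fold 45 centre [279. 275.] end [279. 273.]
  fold 60 centre [279. 270.] end [279. 266.]
  fold 90 centre [278. 263.] end [278. 254.]
wrist pin [403 280] [([462, 182, 50, 46, 450], [488.6, 206.4]), ([357, 199, 156, 191, 11845], [460.3, 326.9]), ([469, 228, 21, 16, 115], [479.0, 235.8]), ([421, 270, 26, 21, 186], [431.5, 280.6]), ([313, 275, 82, 43, 1934], [361.2, 295.9])]
  fold 0 centre [329. 280.] end [279. 280.]
  fold 15 centre [332. 288.] end [281. 294.]
  fold 30 centre [341. 297.] end [293. 310.]
  fold 45 centre [356. 305.] end [316. 325.]
  fold 60 centre [376. 311.] end [351. 339.]
  fold 90 centre [423. 317.] end [441. 351.]
[ 0.45046561 -0.33345299  0.11533004] [-0.60458388 -0.25464366  0.27205183]
```

The handle is folded about halfway, as planned. Pressing it down.

Request:
play_rows(rows=[[[0,0,0.03],[0,0,0]],[[0,0,0.06],[0,0,0]],[[0,0,0.09],[0,0,0]],[[0,0,0.11],[0,0,0]],[[0,0,0.118],[0,0,0]],[[0,0,0.118],[0,0,0]]])

```text
time: 15.22
tool_pos: [0.4501, -0.332, 0.0844]
tcp_rot: [-0.848, -3.023, -0.002]
wrist_force: [-0.7, -0.2, 0.8]
width: -0.0
grip_force: 0.0
```

Request:
play_rows(rows=[[[0,0,0.008],[0,0,0]],[[0,0,0.014],[0,0,0]],[[0,0,0.014],[0,0,0]]])

```text
time: 15.47
tool_pos: [0.4521, -0.3333, 0.0836]
tcp_rot: [0.848, 3.022, -0.001]
wrist_force: [0.6, 0.4, 4.8]
width: 0.001
grip_force: 2.1
```

```bash
python3 tilt.py|head -8;  python3 tilt.py|grep -A2 wrist; python3 -c "
from h import *
print(bot.read_state()['tool_pos'],bot.read_state()['wrist_force'])"
```

```text
scene pin [279 276] [([279, 290, 6, 7, 31], [281.9, 293.1])]
  fold 0 centre [280. 288.] end [281. 295.]
  fold 15 centre [280. 284.] end [280. 289.]
  fold 30 centre [280. 279.] end [280. 281.]
  fold 45 centre [279. 275.] end [279. 273.]
  fold 60 centre [279. 270.] end [279. 266.]
  fold 90 centre [278. 263.] end [278. 254.]
wrist pin [416 308] [([415, 198, 111, 220, 9850], [490.7, 331.6]), ([517, 220, 9, 12, 42], [522.7, 225.5]), ([434, 285, 30, 27, 340], [446.1, 299.9]), ([306, 292, 83, 38, 1750], [360.1, 307.9])]
wrist pin [416 309] [([416, 199, 110, 220, 9772], [491.2, 331.6]), ([434, 289, 27, 23, 314], [446.1, 300.9]), ([306, 293, 83, 37, 1739], [360.4, 308.2])]
  fold 0 centre [328. 309.] end [269. 309.]
  fold 15 centre [332. 321.] end [270. 329.]
[ 0.45205222 -0.33329928  0.08352427] [1.29418839 0.88481806 5.22355351]
```

The fold stop is felt: 5 N with the tip at 84 mm, which is the top of the level grip. Retreating straight up.

Request:
play_rows(rows=[[[0,0,-0.1],[0,0,0]],[[0,0,-0.25],[0,0,0]],[[0,0,-0.4],[0,0,0]],[[0,0,-0.55],[0,0,0]],[[0,0,-0.7],[0,0,0]],[[0,0,-0.9],[0,0,0]],[[0,0,-0.9],[0,0,0]],[[0,0,-0.9],[0,0,0]]])

```text
time: 16.33
tool_pos: [0.4526, -0.3343, 0.3123]
tcp_rot: [0.847, 3.017, -0.006]
wrist_force: [0.6, -0.5, 0.1]
width: -0.004
grip_force: 0.0
```

```bash
python3 tilt.py; python3 - <<'E'
from h import *
s=bot.read_state(); print(s['tool_pos'],s['wrist_force'],s['width'])
c=wrist('w9'); im=c['image']; d=np.array([.288,-.958]); hub=np.array([.4360,-.2612])+d*.0673
b=proj(c,[*hub,.056]).astype(int); m=np.zeros((480,640),np.uint8); k=75; sl=(slice(max(0,b[1]-k),b[1]+k),slice(max(0,b[0]-k),b[0]+k)); m[sl]=(im.max(2)<100)[sl]
m=cv2.morphologyEx(m,cv2.MORPH_OPEN,np.ones((3,3)));cs,_=cv2.findContours(m,0,2); e=cv2.fitEllipse(cv2.convexHull(max(cs,key=cv2.contourArea))); print('hub pred',hub,b,'ring',e,onz(c,*e[0],.056))
E
```

```text
scene pin [279 276] [([278, 280, 7, 17, 60], [281.1, 288.4])]
  fold 0 centre [280. 288.] end [281. 295.]
  fold 15 centre [280. 284.] end [280. 289.]
  fold 30 centre [280. 279.] end [280. 281.]
  fold 45 centre [279. 275.] end [279. 273.]
  fold 60 centre [279. 270.] end [279. 266.]
  fold 90 centre [278. 263.] end [278. 254.]
wrist pin [358 194] [([248, 84, 11, 21, 147], [252.0, 92.8]), ([462, 130, 6, 10, 28], [464.6, 134.6]), ([456, 143, 12, 34, 148], [462.9, 159.8]), ([324, 166, 144, 138, 10018], [415.8, 257.6]), ([296, 188, 50, 16, 667], [319.4, 195.4])]
  fold 0 centre [320. 194.] end [294. 194.]
  fold 15 centre [322. 197.] end [296. 198.]
  fold 30 centre [326. 199.] end [302. 202.]
  fold 45 centre [333. 201.] end [313. 205.]
  fold 60 centre [342. 202.] end [329. 208.]
  fold 90 centre [364. 203.] end [367. 210.]
[ 0.450468   -0.33257926  0.30643495] [-0.56234866 -0.42388782 -1.59794827] 0.003980927002811646
hub pred [ 0.4553824 -0.3256734] [321 192] ring ((307.9920349121094, 206.04017639160156), (102.4573974609375, 140.81842041015625), 43.92279815673828) [ 0.45957559 -0.34387947  0.056     ]
```

Both views fit fold 0 with the wheel angle unchanged, and the robot is clear. Handing in.

```bash
python3 -c "
from workcell import bot
print(bot.finish_job())"
```

```text
the job is handed in; nothing more can be done
None
```

The board is pressed against the grey stop at an estimated 12 N (from the crank force; 4 to 16 N allowed), the handle is folded flat on the wheel again, and I handed the job in after about 16 s with the robot clear; no verdict was returned.

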